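# Key a filter cell onto the painting lamp and hold it home

## Robot

A 6-joint arm with a two-finger parallel gripper is mounted at the origin on the work surface; the furniture and walls round the work are solid. World frame = base frame: x ahead of the robot, y to its left, z up, the work surface at z = 0. Lengths are in mm, angles in rad, forces in N, time in s.
With the tool pointing down it reaches from about 350 to 875 mm from the base axis. Payload 4.2 kg.
Tool frame: the origin (TCP) lies midway between the tips of the shut fingers; the grasp point (between the pads) lies 19 mm behind it; z points along the fingers, y is the line along which they close (so a half turn about z gives the same grasp; the last joint's range is limited). The gripper opens to 85 mm and grips with 20 to 120 N. Pads are 22 mm wide; open, the fingers measure 114 mm over their backs; the gripper's body (76 mm by 85 mm) begins 54 mm behind the grasp point. The pads swing forward as they close: fully open they stand 13 mm farther back than shut.
Start: joints at [-0.894, 0.385, 0.008, 0, -1.194, -0.259], TCP at [253.607, -571.212, 231.312] pointing down, gripper open.
Joint ranges: [-3.14, 3.14], [-1.21, 2.06], [-1.07, 1.41], [-3.16, 2.05], [-2.99, -0.16], [-3.1, 3.1]. Speed limits (rad/s): [2.79, 2.79, 3.14, 3.14, 3.14, 3.14].

## Interface

Orientations are given as a unit quaternion [x, y, z, w].
In Python, from bench import arm gives the robot as it stands.
- The arm moves only by the tool send_rows, never from a script. Its argument "targets" is a list of rows, each an object of numbers: "gripper": the gripper command: -1 is fully open, 1 is shut, values between are in proportion; "x", "y", "z": the shift along the tool's x, y, z in cm; "ax", "ay", "az": the turn, a rotation vector about the tool's x, y, z in degrees. A call has 1 to 5 rows; each row shifts and turns the commanded pose from where the row before left it, along the tool's axes as they then stand; what a row does not reach is not made up. A row lasts 1/12 s, in which the tool goes at most 41.7 mm and 7.16 degrees, less where a joint would pass 70% of its speed; a pose out of reach is approached as far as the arm can. A call is refused whole if a number of a shift passes 4.17 or a number of a turn 7.16, either way. A call with a gripper value outside its range is refused whole. The fingers move at their own pace and stop on an object; the grip force is fixed at half the most. Time passes only in rows, so rows that do not move let the fingers close. It gives the time, the measured TCP pose, the force, the opening and the grip force at its end, in the units of the state.
- arm.read_state(): the state, without advancing time (a new reading comes with each control period).
- arm.get_image(name): name is "scene" or "top" or "wrist"; returns (picture, depth): 480x640x3 uint8, red, green, blue; 480x640 float32, mm along the optical axis (not along the pixel's ray), 0 where there is no reading.
- arm.camera_model(name): a dict with "fx", "fy", "cx", "cy" (pixels), "cam_to_world" (4x4, takes a point from camera to world coordinates). Camera axes: x right, y down, z forward; pixel columns grow to the right and rows downward; lengths in mm; the calibration is good to about 2 mm. A picture is of the moment at which its call begins: read the wrist's pose just before it. camera_model takes no time and is no camera call; for the wrist camera it gives the pose at the moment of the call.
- arm.job_done(): hands the job in; it is judged then, once.
Trained networks look in the newest picture that a camera, given by its name, has taken for a name from the list of things; names that differ only in an ending like _2 or _b are one class to them, and where a whole thing is asked for, a point or a joint stands for the part that bears it (a point fixed in the world has none). Each returns a list of dicts, best first, with "score" (0 to 1); they miss things now and then, are a little off and sometimes report something else, mostly with a low value. They report only what shows in the picture. A call takes as long as a camera call. They do not tell look-alikes from the thing itself.
- arm.boxes_of(camera, thing): "rect" ([left, top, width, height] in pixels, round what is visible of it).
The state is a dict: "clock": time; "joints": joint angles; "joint_vel": joint speeds; "joint_efforts": joint torques, N m; "position": TCP position; "ee_rot": TCP orientation; "contact_force": force on the tool from outside, world axes, zero at the start; "wrist_torque": the same for the moment, N m; "gripper_width": finger opening in mm; "grasp_force": force on a finger pad.
Only numpy, scipy, OpenCV 4.12 (cv2) and the standard library are available. Lean on these libraries where they do the work, as an engineer would, in place of code of your own. Each camera call takes 0.05 s, during which the arm holds its last target. There are 200 camera calls.

## Task

The lamp is to be set to daylight before the pictures are photographed: pick up the blue filter cell by its knurled collar and set it over the spigot on top of the lamp. The keyways inside the collar cannot be seen, so turn the cell with only light pressure until they drop over the spigot's pins, then push it fully home onto its seat, against the spring ring, and keep holding it there: the program finishes while the gripper still holds the cell pushed home, so that I can tighten the brass thumb screw. Never force it down, and leave the amber cell, the white pot, the white tube and the eraser where they are.

Things in the scene. Friction and masses are not known exactly. Their poses are not given: they have to be found in the camera images.
- blue_cell: The filter cell to fit: round, black, 54 mm in diameter, 38 mm high, blue glass in its top, standing foot down on the table; 0.09 to 0.16 kg. Origin: centre of the foot (lower rim); z up through the glass. Its yaw says nothing about where the keyways are. Light pressure (some 5 N) is enough to feel for the pins; over 80 N on the lamp, sideways load included, would bend them.
- blue_cell_collar (a point): On the blue cell's axis, 25 mm above its foot: mid-height of the finely knurled collar to grip, 54 mm in diameter, from 16 to 34 mm above the foot (the smooth skirt below is 51 mm). Below it the cell has a bore 36.4 mm in diameter, 22 mm deep, with three keyways in the bore wall, 120 degrees apart, as deep as the bore. They cannot be seen from outside and nothing marks them.
- lamp: A grey finned LED lamp head, 84 mm in diameter, fixed pointing straight up in a black yoke on a round black foot 124 mm in diameter; it does not move. The yoke and its two side knobs lie along the lamp's y axis, reach 64 mm from the axis and stay below z = 0.06. Origin: centre of the foot on the table, z up.
- seat (a point): Centre of the cell's seat, on the lamp's vertical axis, 88 mm above the table: the foot of a fully fitted cell lies here. A grey rim round the seat has an inside diameter of 58 mm and stands 6 mm high.
- spigot_top (a point): Top of the bright round spigot, on the lamp's axis, 20 mm above the seat. The spigot is 34 mm in diameter, its top edge bevelled 1.5 mm.
- pin_tops (a point): On the lamp's axis, 12 mm above the seat: height of the tops of three steel pins, 4 mm thick, 120 degrees apart, that stick out of the spigot to 21.6 mm from the axis, at a different angle every time. An unkeyed cell rests on them, 8 mm over the spigot. At most 60 degrees of turn one way or the other brings the keyways over them (0.1 rad play each way); it then goes straight down; no lock.
- thumb_screw (a point): Head of the brass thumb screw on the rim, 10 mm thick; it reaches 48 mm from the lamp's axis and its top is 6 mm above the seat. It does not turn here; a person tightens it afterwards.
- spring_ring (a joint): Sprung copper ring round the base of the spigot, m it is pressed down: 0 free, its top 4 mm above the seat; 0.004 flush with the seat. It pushes up with 5 N at first touch and 9 N when flush, so a cell that is let go rises 4 mm again.
- amber_cell: The other filter cell, the same shape and size but with an amber (orange) glass; stays where it stands. Origin: centre of its foot. The two cells swap places at random.
- white_pot: White paint pot, 62 mm in diameter, 58 mm high; bystander. Origin: centre of its underside.
- the_eraser: Blue and orange eraser, 21 x 60 x 13 mm; bystander. Origin: centre of its underside.
- white_tube: White paint tube with a black cap, 38 x 106 x 20 mm; bystander. Origin: centre of its underside.
Mind the look-alikes: they are no part of the job. Leave any turquoise look-alike of the blue_cell alone.

How it is judged (in metres and radians):
On the way, in this order (a step that is already met when the one before it is completed fails the run):
1. the blue cell is lifted off the table in the gripper (height (world z) of blue_cell above 0.04 m and contact force between the fingers and blue_cell above 0.5 N), for 0.2 s.
2. its keyways have dropped over the pins: the foot is less than 8 mm above the seat, on the lamp's axis (horizontal distance between blue_cell and seat below 0.003 m and z of blue_cell in the frame of seat below 0.008 m), for 0.1 s.
At the end, for the whole second after the job is handed in: The blue cell is keyed over the pins and held fully home by the fingers through the last second: foot within 1.5 mm of the seat and 2.5 mm of the lamp's axis, tilted less than 0.06 rad, spring ring pressed at least 2.5 mm, fingers still gripping the cell (horizontal distance between blue_cell and seat below 0.0025 m and z of blue_cell in the frame of seat between -0.002 and 0.0015 m and angle between blue_cell's own z axis and vertical below 0.06 rad and contact force between the fingers and blue_cell above 1 N and value of joint spring_ring above 0.0025 m); the arm keeps its last pose, push and grip.
It fails at once if the amber filter cell is moved more than 20 mm (distance of amber_cell from where it was at the start of the episode above 0.02 m).
It fails at once if the white paint pot is moved more than 20 mm (distance of white_pot from where it was at the start of the episode above 0.02 m).
It fails at once if the eraser is moved more than 20 mm (distance of the_eraser from where it was at the start of the episode above 0.02 m).
It fails at once if the white paint tube is moved more than 20 mm (distance of white_tube from where it was at the start of the episode above 0.02 m).
It fails at once if the cell is forced onto the lamp with more than 80 N (contact force between blue_cell and lamp above 80 N).
It also fails if it takes over 48 s, if anything falls off the work surface, if the arm or the gripper's body presses on something with over 40 N, if the wrist force passes 120 N, or if a joint passes its speed limit or range.

## Working session

There is one attempt and no reset: what is moved stays moved. The work goes in short steps, Python scripts to look and compute and a tool call to move; the robot and the scene stay as the last step left them, time stands still between calls to the robot, and variables do not carry over. Pictures are saved under pics/ and viewed, at most 10 in all, crops included, and the job is handed in when it is done.

Besides the shell and the picture viewer there is one more tool, called after "Call:" in YAML: its name, and indented under it one key for each argument. send_rows: Moves the arm, as the interface text tells. Its arguments: {"type":"object","properties":{"targets":{"type":"array"}},"required":["targets"]}

```bash
mkdir -p pics; ls; cat > h.py <<'E'
import numpy as np, cv2
from bench import arm
def px2w(cam,u,v,d):
    m=arm.camera_model(cam); p=np.array([(u-m['cx'])/m['fx']*d,(v-m['cy'])/m['fy']*d,d,1])
    return (np.array(m['cam_to_world'])@p)[:3]
def cloud(cam,D):
    m=arm.camera_model(cam); v,u=np.mgrid[0:480,0:640]
    P=np.stack([(u-m['cx'])/m['fx']*D,(v-m['cy'])/m['fy']*D,D,np.ones_like(D)],-1)
    return (P@np.array(m['cam_to_world']).T)[...,:3]
E
python3 - <<'E'
from h import *
ims=[]
for c in ("top","scene"):
    I,D=arm.get_image(c); ims.append(I); P=cloud(c,D); np.save(c+'.npy',P)
    cv2.imwrite(f"pics/{c}0.png",I[...,::-1])
    for t in ("blue_cell","lamp","amber_cell","white_pot","the_eraser","white_tube"):
        for b in arm.boxes_of(c,t)[:4]:
            l,tp,w,h=b['rect']; u,v=int(l+w/2),int(tp+h/2)
            print(c,t,round(b['score'],2),np.round(b['rect']),np.round(P[min(v,479),min(u,639)]),I[min(v,479),min(u,639)])
print(arm.read_state())
E
```

```text
pics
top blue_cell 0.92 [327. 243.  26.  26.] [596. -99.  37.] [ 65 103 244]
top blue_cell 0.77 [377. 231.  22.  25.] [ 625. -199.   31.] [ 55  95 241]
top lamp 0.74 [188. 260.  62.  62.] [518. 141.  93.] [196 154 121]
top amber_cell 0.84 [356. 294.  29.  28.] [ 489. -161.   35.] [254 205  60]
top amber_cell 0.55 [370. 232.  30.  25.] [ 622. -192.   38.] [ 55  94 241]
top white_pot 0.75 [275. 168.  30.  36.] [738.   9.  57.] [253 254 252]
top white_pot 0.66 [376. 232.  21.  27.] [ 623. -195.   34.] [ 57  96 242]
top the_eraser 0.66 [196. 207.  13.  26.] [673. 192.  13.] [253 135  84]
top white_tube 0.68 [418. 250.  32.  51.] [ 559. -299.   11.] [253 252 244]
scene blue_cell 0.96 [342. 220.  22.  25.] [ 608. -175.   37.] [15 15 22]
scene blue_cell 0.65 [330. 245.  21.  25.] [588. -86.  32.] [  0  39 212]
scene lamp 0.71 [270. 299.  60.  67.] [507. 191.  75.] [54 50 46]
scene amber_cell 0.73 [380. 246.  23.  24.] [ 486. -148.   35.] [217  75   0]
scene white_pot 0.94 [256. 238.  21.  33.] [720.  24.  56.] [252 251 245]
scene the_eraser 0.58 [221. 313.  31.  17.] [670. 196.  14.] [254 114  44]
scene white_tube 0.64 [374. 220.  41.   9.] [ 559. -299.   11.] [254 251 237]
{'clock': 0.7, 'joints': array([-8.94380181e-01,  3.84639634e-01,  7.86368220e-03, -5.04760023e-05,
       -1.19398133e+00, -2.58579942e-01]), 'joint_vel': array([ 0.00045461, -0.00088448, -0.00014502,  0.00179003, -0.00220413,
        0.00058698]), 'joint_efforts': array([-4.55482004e-04, -3.91948164e+01,  1.88585776e+01,  4.18976963e+00,
       -2.88861502e-04,  1.16341104e-05]), 'position': array([ 253.61756502, -571.18383704,  231.32680528]), 'ee_rot': array([-2.07392564e-01,  9.78257800e-01, -6.85382005e-06,  2.97482489e-05]), 'contact_force': array([0.38989203, 0.68952822, 0.32867566]), 'wrist_torque': array([-0.04376995,  0.00268518,  0.02851676]), 'grasp_force': 0.0, 'gripper_width': 85.72530923396685}
```

```bash
python3 - <<'E'
import cv2,numpy as np
a=cv2.imread('pics/top0.png'); b=cv2.imread('pics/scene0.png')
A=cv2.resize(a[150:350,170:470],(800,533),interpolation=cv2.INTER_CUBIC)
cv2.imwrite('pics/c1.png',A)
B=cv2.resize(b[200:380,210:450],(800,600),interpolation=cv2.INTER_CUBIC); cv2.imwrite('pics/c2.png',B)
E
```

```text
(no output)
```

View pics/c1.png

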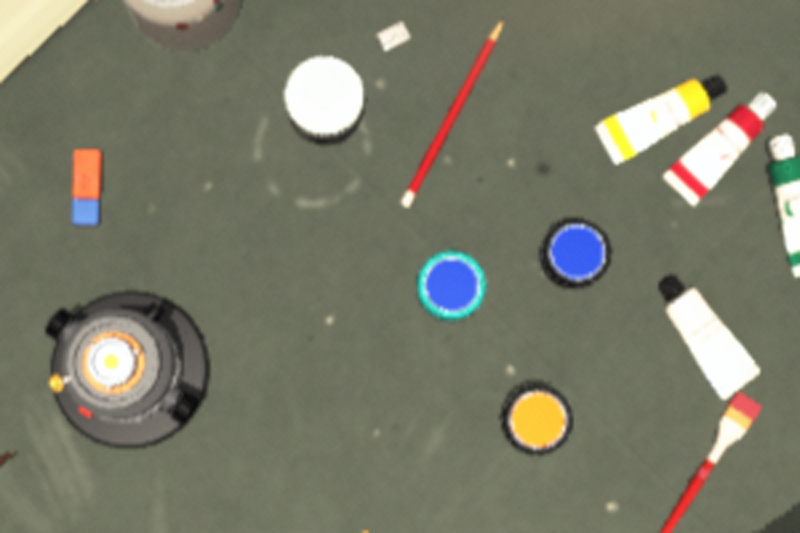

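View pics/c2.png

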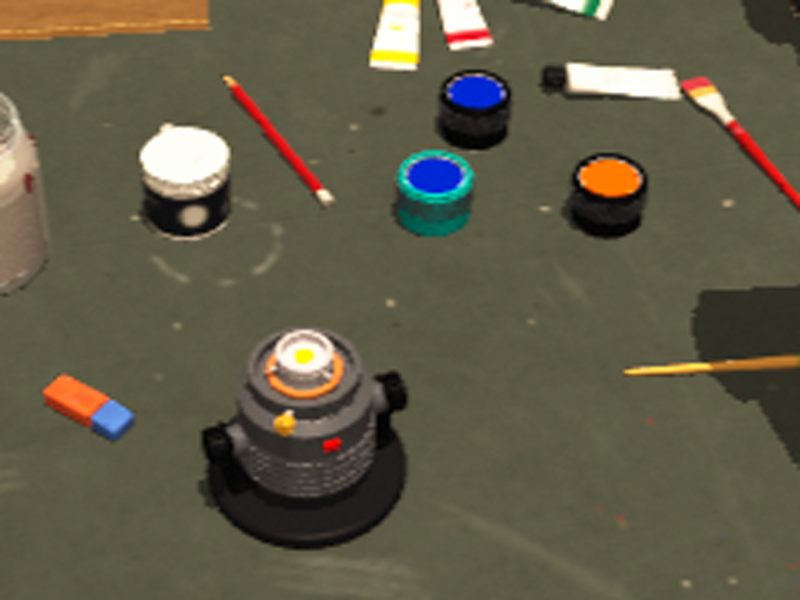

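Candidates, in top image pixels: turquoise-bodied blue cell (340,256), which is the look-alike; black cell with blue glass (386,245), which is the target; amber cell (371,308). The crops confirm the black/blue one at (386,245). The lamp is at (212,286) and its spigot is free.

```bash
python3 - <<'E'
from h import *
from scipy.optimize import least_squares
def circ(p,r=None):
    f=lambda q:np.hypot(p[:,0]-q[0],p[:,1]-q[1])-(r or q[2])
    s=least_squares(f,[*p[:,:2].mean(0),20],loss='soft_l1',f_scale=1); return np.round(s.x,1)
for c in ("top","scene"):
    P=np.load(c+'.npy'); I=cv2.imread(f'pics/{c}0.png').astype(int)
    X,Y,Z=P[...,0],P[...,1],P[...,2]
    m=(np.hypot(X-614,Y+186)<45)&(Z>28)&(Z<45)
    b=m&(I[...,0]>150)&(I[...,2]<120)
    print(c,'cell all',P[m].mean(0).round(1),m.sum(),np.ptp(P[m],0).round(),'glass',P[b].mean(0).round(1),b.sum())
    m=(np.hypot(X-518,Y-141)<60)&(Z>103)&(Z<115)
    print('spigot',P[m].mean(0).round(1),m.sum(),np.ptp(P[m],0).round())
    m=(np.hypot(X-518,Y-141)<60)&(Z>86)&(Z<99)
    print('rim',P[m].mean(0).round(1),m.sum(),np.ptp(P[m],0).round())
E
```

```text
top cell all [ 622.6 -194.8   34.8] 527 [53. 54. 16.] glass [ 621.7 -195.2   34.3] 287
spigot [528.4 153.5 106.2] 149 [33. 33. 10.]
rim [527.9 155.4  91.5] 645 [65. 79. 13.]
scene cell all [ 621.  -190.8   35.5] 282 [55. 58. 14.] glass [ 622.7 -197.    35.3] 121
spigot [527.9 156.6 106.5] 163 [35. 36. 10.]
rim [523.7 162.7  92.5] 539 [70. 80. 13.]
```

Call:
send_rows:
  targets:
    - {"gripper":-1,"x":-3.5,"y":1.38}
    - {"gripper":-1,"x":-3.5,"y":1.38}
    - {"gripper":-1,"x":-3.5,"y":1.38}
    - {"gripper":-1,"x":-3.5,"y":1.38}
    - {"gripper":-1,"x":-3.5,"y":1.38}

```text
$.targets[0]: bad value
```

Call:
send_rows:
  targets:
    - {"gripper":-1,"x":-3.5,"y":1.38}
    - {"gripper":-1,"x":-3.5,"y":1.38}
    - {"gripper":-1,"x":-3.5,"y":1.38}
    - {"gripper":-1,"x":-3.5,"y":1.38}
    - {"gripper":-1,"x":-3.5,"y":1.38}

```text
$.targets[0]: bad value
```

Call:
send_rows:
  targets:
    - {"gripper":-1,"x":-3.5,"y":1.38}
    - {"gripper":-1,"x":-3.5,"y":1.38}
    - {"gripper":-1,"az":-6.6}
    - {"gripper":-1,"az":-6.6}
    - {"gripper":-1,"az":-6.6}

```text
$.targets[0]: bad value
```

Call:
send_rows:
  targets:
    - {"gripper":-1,"az":-6.6}
    - {"gripper":-1,"az":-6.6}
    - {"gripper":-1,"az":-6.6}
    - {"gripper":-1,"az":-6.6}
    - {"gripper":-1,"az":-6.6}

```text
$.targets[0]: bad value
```

Call:
send_rows:
  targets:
    - {"gripper":-1,"az":-6.6}
    - {"gripper":-1,"az":-6.6}

```text
$.targets[0]: bad value
```

Call:
send_rows:
  targets:
    - {"gripper":-1,"x":-3.5,"y":1.38,"z":0,"ax":0,"ay":0,"az":0}
    - {"gripper":-1,"x":-3.5,"y":1.38,"z":0,"ax":0,"ay":0,"az":0}
    - {"gripper":-1,"x":-3.5,"y":1.38,"z":0,"ax":0,"ay":0,"az":0}
    - {"gripper":-1,"x":-3.5,"y":1.38,"z":0,"ax":0,"ay":0,"az":0}
    - {"gripper":-1,"x":-3.5,"y":1.38,"z":0,"ax":0,"ay":0,"az":0}

```text
clock: 1.12
position: [386.5, -435.9, 231.6]
ee_rot: [-0.207, 0.978, -0.0, 0.0]
contact_force: [0.6, -1.0, -0.5]
gripper_width: 85.5
grasp_force: 0.0
```

Call:
send_rows:
  targets:
    - {"gripper":-1,"x":-3.5,"y":1.38,"z":0,"ax":0,"ay":0,"az":0}
    - {"gripper":-1,"x":-3.5,"y":1.38,"z":0,"ax":0,"ay":0,"az":0}
    - {"gripper":-1,"x":-3.5,"y":1.38,"z":0,"ax":0,"ay":0,"az":0}
    - {"gripper":-1,"x":-3.5,"y":1.38,"z":0,"ax":0,"ay":0,"az":0}
    - {"gripper":-1,"x":-3.5,"y":1.38,"z":0,"ax":0,"ay":0,"az":0}

```text
clock: 1.53
position: [518.6, -301.5, 231.6]
ee_rot: [-0.207, 0.978, -0.0, 0.0]
contact_force: [1.3, -0.5, -0.5]
gripper_width: 85.6
grasp_force: 0.0
```

Call:
send_rows:
  targets:
    - {"gripper":-1,"x":-3.5,"y":1.38,"z":0,"ax":0,"ay":0,"az":0}
    - {"gripper":-1,"x":-3.5,"y":1.38,"z":0,"ax":0,"ay":0,"az":0}
    - {"gripper":-1,"x":0,"y":0,"z":0,"ax":0,"ay":0,"az":-6.6}
    - {"gripper":-1,"x":0,"y":0,"z":0,"ax":0,"ay":0,"az":-6.6}
    - {"gripper":-1,"x":0,"y":0,"z":0,"ax":0,"ay":0,"az":-6.6}

```text
clock: 1.95
position: [570.9, -248.5, 231.0]
ee_rot: [-0.376, 0.927, 0.0, -0.0]
contact_force: [0.1, 0.0, -0.3]
gripper_width: 85.6
grasp_force: 0.0
```

Call:
send_rows:
  targets:
    - {"gripper":-1,"x":0,"y":0,"z":0,"ax":0,"ay":0,"az":-6.6}
    - {"gripper":-1,"x":0,"y":0,"z":0,"ax":0,"ay":0,"az":-6.6}
    - {"gripper":-1,"x":0,"y":0,"z":0,"ax":0,"ay":0,"az":-6.6}
    - {"gripper":-1,"x":0,"y":0,"z":0,"ax":0,"ay":0,"az":-6.6}
    - {"gripper":-1,"x":0,"y":0,"z":0,"ax":0,"ay":0,"az":-6.6}

```text
clock: 2.37
position: [570.3, -249.4, 231.3]
ee_rot: [-0.623, 0.782, 0.0, 0.0]
contact_force: [0.5, -0.1, 1.0]
gripper_width: 85.7
grasp_force: 0.0
```

Call:
send_rows:
  targets:
    - {"gripper":-1,"x":0,"y":0,"z":0,"ax":0,"ay":0,"az":-6.6}
    - {"gripper":-1,"x":0,"y":0,"z":0,"ax":0,"ay":0,"az":-6.6}
    - {"gripper":-1,"x":0,"y":0,"z":0,"ax":0,"ay":0,"az":0}

```text
clock: 2.62
position: [570.3, -249.4, 231.3]
ee_rot: [0.707, -0.707, 0.0, -0.0]
contact_force: [0.4, -0.2, -0.2]
gripper_width: 85.2
grasp_force: 0.0
```

Call:
send_rows:
  targets:
    - {"gripper":-1,"x":-2.65,"y":-2.6,"z":0,"ax":0,"ay":0,"az":0}
    - {"gripper":-1,"x":-2.65,"y":-2.6,"z":0,"ax":0,"ay":0,"az":0}
    - {"gripper":-1,"x":0,"y":0,"z":0,"ax":0,"ay":0,"az":0}

```text
clock: 2.87
position: [625.8, -193.1, 230.7]
ee_rot: [-0.707, 0.707, -0.001, 0.001]
contact_force: [-0.2, -1.2, 0.1]
gripper_width: 85.5
grasp_force: 0.0
```

```bash
cat > w.py <<'E'
from h import *
import sys
n=sys.argv[1]
M=np.array(arm.camera_model("wrist")['cam_to_world'])
I,D=arm.get_image("wrist"); P=cloud("wrist",D); np.save(n+'.npy',P); cv2.imwrite(f'pics/{n}.png',I[...,::-1])
s=arm.read_state(); print('tcp',s['position'].round(1),'cam',M[:3,3].round(1),'axis',M[:3,2].round(2))
X,Y,Z=[P[...,i] for i in range(3)]
x0,y0,r,z0,z1=map(float,sys.argv[2:7])
m=((np.hypot(X-x0,Y-y0)<r)&(Z>z0)&(Z<z1)&(D>0)).astype(np.uint8)
k,L,S,C=cv2.connectedComponentsWithStats(m)
for i in np.argsort(-S[1:,4])[:3]+1:
    q=P[L==i]; h=cv2.convexHull(q[:,:2].astype(np.float32)); (c,rad)=cv2.minEnclosingCircle(h)
    H=h[:,0]; lo,hi=np.percentile(q,0.5,0),np.percentile(q,99.5,0)
    e=cv2.fitEllipse(h) if len(h)>5 else None
    print(S[i],'mean',q.mean(0).round(1),'mec',np.round(c,1),round(rad,1),'ell',e and np.round([*e[0],*e[1]],1),'mid',((lo+hi)/2).round(1),(hi-lo).round(1))
E
python3 w.py w1 622 -196 45 30 45
```

```text
tcp [ 624.1 -194.3  230.6] cam [ 625.3 -265.6  372.6] axis [ 0.    0.29 -0.96]
[ 296  174   58   57 2523] mean [ 620.2 -197.8   34.6] mec [ 620.1 -196.8] 27.3 ell [ 620.2 -196.8   54.2   54.4] mid [ 620.2 -197.4   34.8] [52.  51.6  7.3]
```

View pics/w1.png

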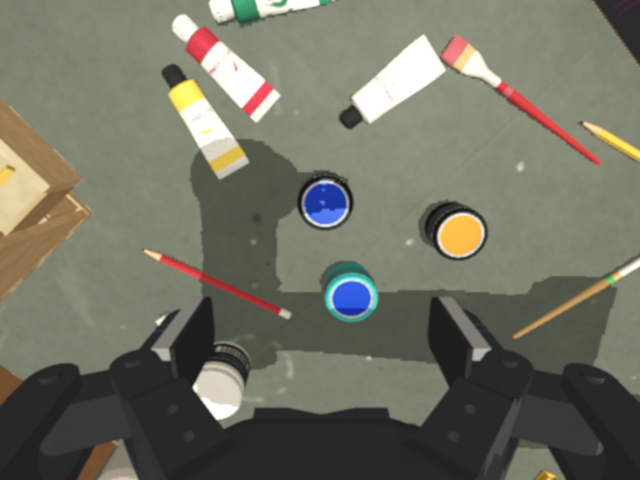

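The wrist picture shows the blue-glass black cell at (325,202), the turquoise one at (351,292) and amber at (459,233). I'll go down part way and refine.

Call:
send_rows:
  targets:
    - {"gripper":-1,"x":0.26,"y":0.39,"z":3.5,"ax":0,"ay":0,"az":0}
    - {"gripper":-1,"x":0,"y":0,"z":3.5,"ax":0,"ay":0,"az":0}
    - {"gripper":-1,"x":0,"y":0,"z":3.0,"ax":0,"ay":0,"az":0}
    - {"gripper":-1,"x":0,"y":0,"z":0,"ax":0,"ay":0,"az":0}
    - {"gripper":-1,"x":0,"y":0,"z":0,"ax":0,"ay":0,"az":0}

```text
clock: 3.33
position: [617.4, -199.6, 130.3]
ee_rot: [-0.706, 0.708, 0.001, -0.001]
contact_force: [0.2, 0.5, 0.6]
gripper_width: 85.2
grasp_force: 0.0
```

```bash
python3 w.py w2 620 -197 45 30 45
```

```text
tcp [ 619.1 -199.8  132.6] cam [ 617.5 -272.   272.3] axis [-0.    0.28 -0.96]
[ 274  202   79   77 4695] mean [ 624.2 -197.4   37. ] mec [ 624.1 -195.7] 27.5 ell [ 624.2 -195.9   54.1   54.5] mid [ 624.2 -196.9   35.9] [52.  50.7  9.9]
```

```bash
sed -i 's/def cloud(cam,D):/def cloud(cam,D,m=None):/; s/m=arm.camera_model(cam); v,u/m=m or arm.camera_model(cam); v,u/' h.py
sed -i 's/^M=.*/mm=arm.camera_model("wrist"); M=np.array(mm["cam_to_world"]); print(arm.read_state()["position"].round(1))/; s/cloud("wrist",D)/cloud("wrist",D,mm)/' w.py
python3 w.py w3 620 -197 45 30 45;python3 w.py w4 620 -197 45 30 45;python3 w.py w4 620 -197 45 30 45
```

```text
[ 619.1 -199.8  132.6]
tcp [ 619.9 -199.8  133.8] cam [ 618.5 -272.1  274.7] axis [ 0.    0.28 -0.96]
[ 277  203   79   75 4561] mean [ 622.1 -196.9   34.7] mec [ 622.1 -195.2] 27.5 ell [ 622.2 -195.4   54.4   54.7] mid [ 622.2 -196.5   34.6] [51.7 50.6  7.7]
[ 619.9 -199.8  133.8]
tcp [ 620.1 -199.7  134.3] cam [ 619.  -272.1  275.9] axis [ 0.    0.28 -0.96]
[ 279  203   78   74 4523] mean [ 622.2 -196.9   34.7] mec [ 622.3 -195.4] 27.5 ell [ 622.3 -195.5   54.2   54.6] mid [ 622.2 -196.6   34.6] [52.1 50.3  7.7]
[ 620.1 -199.7  134.3]
tcp [ 620.  -199.5  134.2] cam [ 619.  -272.   276.3] axis [ 0.    0.28 -0.96]
[ 280  202   78   75 4503] mean [ 622.1 -196.9   34.7] mec [ 622.2 -195.5] 27.5 ell [ 622.1 -195.7   53.9   54.5] mid [ 622.2 -196.6   34.7] [51.7 50.5  7.6]
```

Call:
send_rows:
  targets:
    - {"gripper":-1,"x":-0.4,"y":-0.22,"z":3.0,"ax":0,"ay":0,"az":0}
    - {"gripper":-1,"x":0,"y":0,"z":3.0,"ax":0,"ay":0,"az":0}
    - {"gripper":-1,"x":0,"y":0,"z":3.0,"ax":0,"ay":0,"az":0}
    - {"gripper":-1,"x":0,"y":0,"z":2.0,"ax":0,"ay":0,"az":0}
    - {"gripper":-1,"x":0,"y":0,"z":1.0,"ax":0,"ay":0,"az":0}

```text
clock: 3.95
position: [620.0, -195.0, 9.9]
ee_rot: [-0.706, 0.708, 0.001, -0.0]
contact_force: [-0.5, -0.2, -1.0]
gripper_width: 85.2
grasp_force: 0.0
```

Call:
send_rows:
  targets:
    - {"gripper":-1,"x":0,"y":0,"z":0,"ax":0,"ay":0,"az":0}
    - {"gripper":-1,"x":0,"y":0,"z":0,"ax":0,"ay":0,"az":0}
    - {"gripper":-1,"x":0,"y":0,"z":0,"ax":0,"ay":0,"az":0}

```text
clock: 4.2
position: [622.5, -195.4, 13.7]
ee_rot: [-0.707, 0.707, -0.002, 0.001]
contact_force: [-0.1, -0.6, 0.3]
gripper_width: 85.4
grasp_force: 0.0
```

Call:
send_rows:
  targets:
    - {"gripper":-1,"x":0,"y":0,"z":0.5,"ax":0,"ay":0,"az":0}
    - {"gripper":-1,"x":0,"y":0,"z":0.45,"ax":0,"ay":0,"az":0}
    - {"gripper":-1,"x":0,"y":0,"z":0,"ax":0,"ay":0,"az":0}
    - {"gripper":-1,"x":0,"y":0,"z":0,"ax":0,"ay":0,"az":0}
    - {"gripper":1,"x":0,"y":0,"z":0,"ax":0,"ay":0,"az":0}

```text
clock: 4.62
position: [620.8, -195.1, 2.0]
ee_rot: [-0.707, 0.707, -0.0, 0.0]
contact_force: [-0.8, -0.4, 0.1]
gripper_width: 75.2
grasp_force: 0.0
```

Call:
send_rows:
  targets:
    - {"gripper":1,"x":0,"y":0,"z":0,"ax":0,"ay":0,"az":0}
    - {"gripper":1,"x":0,"y":0,"z":0,"ax":0,"ay":0,"az":0}
    - {"gripper":1,"x":0,"y":0,"z":0,"ax":0,"ay":0,"az":0}
    - {"gripper":1,"x":0,"y":0,"z":0,"ax":0,"ay":0,"az":0}
    - {"gripper":1,"x":0,"y":0,"z":0,"ax":0,"ay":0,"az":0}

```text
clock: 5.03
position: [621.2, -195.2, 2.4]
ee_rot: [-0.707, 0.707, -0.001, 0.0]
contact_force: [-0.0, -0.4, 3.2]
gripper_width: 52.6
grasp_force: 62.7
```

Call:
send_rows:
  targets:
    - {"gripper":1,"x":0,"y":0,"z":0,"ax":0,"ay":0,"az":0}
    - {"gripper":1,"x":0,"y":0,"z":0,"ax":0,"ay":0,"az":0}
    - {"gripper":1,"x":0,"y":0,"z":0,"ax":0,"ay":0,"az":0}

```text
clock: 5.28
position: [621.2, -195.2, 2.4]
ee_rot: [-0.707, 0.707, -0.001, 0.0]
contact_force: [0.7, 0.3, 5.5]
gripper_width: 52.6
grasp_force: 62.7
```

Call:
send_rows:
  targets:
    - {"gripper":1,"x":0,"y":0,"z":-2,"ax":0,"ay":0,"az":0}
    - {"gripper":1,"x":0,"y":0,"z":-4,"ax":0,"ay":0,"az":0}
    - {"gripper":1,"x":0,"y":0,"z":-4,"ax":0,"ay":0,"az":0}
    - {"gripper":1,"x":0,"y":0,"z":-4,"ax":0,"ay":0,"az":0}
    - {"gripper":1,"x":0,"y":0,"z":-4,"ax":0,"ay":0,"az":0}

```text
clock: 5.7
position: [619.4, -194.8, 182.2]
ee_rot: [-0.707, 0.708, 0.001, -0.001]
contact_force: [1.1, 0.5, -0.8]
gripper_width: 52.4
grasp_force: 63.0
```

Call:
send_rows:
  targets:
    - {"gripper":1,"x":-2,"y":0.4,"z":0,"ax":0,"ay":0,"az":0}
    - {"gripper":1,"x":-3.5,"y":0.77,"z":0,"ax":0,"ay":0,"az":0}
    - {"gripper":1,"x":-3.5,"y":0.77,"z":0,"ax":0,"ay":0,"az":0}
    - {"gripper":1,"x":-3.5,"y":0.77,"z":0,"ax":0,"ay":0,"az":0}
    - {"gripper":1,"x":-3.5,"y":0.77,"z":0,"ax":0,"ay":0,"az":0}

```text
clock: 6.12
position: [584.3, -33.8, 180.5]
ee_rot: [-0.706, 0.708, 0.001, -0.001]
contact_force: [0.7, 1.7, -0.9]
gripper_width: 53.0
grasp_force: 63.1
```

Call:
send_rows:
  targets:
    - {"gripper":1,"x":-3.5,"y":0.77,"z":0,"ax":0,"ay":0,"az":0}
    - {"gripper":1,"x":-3.5,"y":0.77,"z":0,"ax":0,"ay":0,"az":0}
    - {"gripper":1,"x":-3.5,"y":0.77,"z":0,"ax":0,"ay":0,"az":0}
    - {"gripper":1,"x":-3.5,"y":0.77,"z":0,"ax":0,"ay":0,"az":0}
    - {"gripper":1,"x":-3.5,"y":0.77,"z":0,"ax":0,"ay":0,"az":0}

```text
clock: 6.53
position: [546.0, 141.3, 180.6]
ee_rot: [-0.707, 0.708, 0.001, -0.001]
contact_force: [0.6, -0.3, -1.5]
gripper_width: 52.1
grasp_force: 63.1
```

Call:
send_rows:
  targets:
    - {"gripper":1,"x":-3.5,"y":0.77,"z":0,"ax":0,"ay":0,"az":0}
    - {"gripper":1,"x":-2.5,"y":0.77,"z":0,"ax":0,"ay":0,"az":0}
    - {"gripper":1,"x":0,"y":0,"z":0,"ax":0,"ay":0,"az":0}
    - {"gripper":1,"x":0,"y":0,"z":0,"ax":0,"ay":0,"az":0}
    - {"gripper":1,"x":0,"y":0,"z":0,"ax":0,"ay":0,"az":0}

```text
clock: 6.95
position: [531.7, 199.5, 180.8]
ee_rot: [-0.707, 0.708, 0.0, -0.001]
contact_force: [0.4, -0.4, -0.9]
gripper_width: 52.5
grasp_force: 63.1
```

```bash
python3 w.py l0 528 155 40 102 116; python3 w.py l1 528 155 40 102 116; python3 w.py l2 528 155 40 90 98
```

```text
[531.7 199.5 180.8]
tcp [532.  199.1 181. ] cam [531.7 127.2 322.9] axis [-0.    0.28 -0.96]
[ 297  145   58   58 1265] mean [528.3 154.1 106.3] mec [528.1 154.2] 17.2 ell [528.3 154.4  33.9  34. ] mid [528.1 154.3 105.5] [33.  33.3  6.8]
[309 162  27  22 124] mean [530.1 154.2 102.5] mec [530.5 153.5] 8.6 ell [529.8 154.2  12.2  17.1] mid [530.5 153.9 102.7] [14.9 12.1  1.4]
[328 169  10  14  37] mean [524.6 154.8 102.4] mec [523.2 155.4] 4.2 ell [523.9 155.    5.8   8.6] mid [524.2 155.5 102.7] [5.3 7.7 1.5]
[532.  199.1 181. ]
tcp [532.2 198.9 181.3] cam [531.8 126.8 323.1] axis [-0.    0.28 -0.96]
[ 298  145   57   59 1275] mean [528.2 154.1 106.3] mec [528.2 154.3] 17.4 ell [528.2 154.3  33.7  34.3] mid [528.4 154.2 105.4] [33.1 33.   6.7]
[316 167  22  15  84] mean [526.9 153.1 102.5] mec [528.  155.5] 6.8 ell [528.8 156.2  12.8  14.9] mid [528.  154.1 102.7] [12.2  8.2  1.5]
[316 174  14  13  47] mean [529.6 156.8 102.5] mec [529.8 157.9] 4.9 ell [538.4 214.1  17.7 126.7] mid [530.4 157.8 102.9] [7.6 7.2 1.7]
[532.2 198.9 181.3]
tcp [532.4 198.8 181.4] cam [532.  126.5 323.3] axis [-0.    0.28 -0.96]
[ 273  117  107  115 2502] mean [528.  154.5  93.2] mec [527.1 157.8] 37.1 ell [527.5 156.5  66.1  72.7] mid [528.4 156.7  92.7] [65.8 70.   4.9]
[ 291  136   71   72 1123] mean [528.9 151.3  91.5] mec [528.2 154.5] 22.5 ell [528.3 154.4  44.6  44.7] mid [528.4 154.4  93.9] [44.1 44.3  7.8]
[325 144   5   1   5] mean [527.9 136.9  94.7] mec [527.9 136.9] 1.2 ell None mid [527.9 136.8  95.1] [2.4 0.1 3.2]
```

View pics/l1.png

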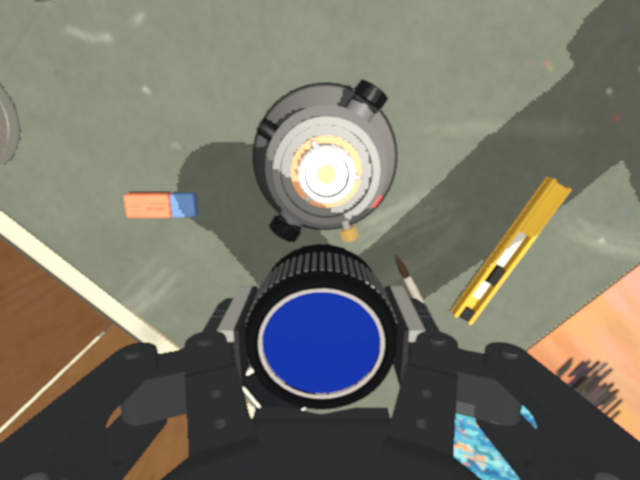

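The picture shows the spigot at (326,174) and the held cell at (322,342), straight in the pads. Next I measure where the cell sits relative to the TCP.

```bash
python3 - <<'E'
import numpy as np,cv2
for n in ('l1','l2'):
    P=np.load(n+'.npy'); I=cv2.imread(f'pics/{n}.png').astype(int)
    X,Y,Z=[P[...,i] for i in range(3)]
    b=(I[...,0]>120)&(I[...,2]<70)&(np.hypot(X-532,Y-199)<30)&(Z>190)
    q=P[b]; h=cv2.convexHull(q[:,:2].astype(np.float32)); e=cv2.fitEllipse(h)
    A=np.c_[q[:,:2]-q[:,:2].mean(0),np.ones(len(q))]; c=np.linalg.lstsq(A,q[:,2],rcond=None)[0]
    print(len(q),q.mean(0).round(1),np.round([*e[0],*e[1]],1),c.round(3))
    m=(np.hypot(X-532,Y-199)<32)&(Z>208)&(Z<222); q=P[m]; e=cv2.fitEllipse(cv2.convexHull(q[:,:2].astype(np.float32)))
    print(np.round([*e[0],*e[1]],1),np.percentile(q[:,2],[5,50,95]))
E
```

```text
9017 [531.6 198.7 212.6] [528.1 197.5  40.7  50.1] [-1.20000e-02 -8.00000e-03  2.12648e+02]
[532.2 197.8  51.9  63.4] [211.28151913 213.03415314 218.02253332]
9029 [531.8 198.5 212.8] [528.5 197.6  40.   50.2] [-1.20000e-02 -8.00000e-03  2.12848e+02]
[532.  197.7  52.1  63.5] [211.47569071 213.22885038 217.84272385]
```

Call:
send_rows:
  targets:
    - {"gripper":1,"x":2.4,"y":0.18,"z":0,"ax":0,"ay":0,"az":0}
    - {"gripper":1,"x":2.03,"y":0.18,"z":0,"ax":0,"ay":0,"az":0}
    - {"gripper":1,"x":0,"y":0,"z":2.5,"ax":0,"ay":0,"az":0}
    - {"gripper":1,"x":0,"y":0,"z":2.5,"ax":0,"ay":0,"az":0}
    - {"gripper":1,"x":0,"y":0,"z":1.3,"ax":0,"ay":0,"az":0}

```text
clock: 7.52
position: [527.5, 153.5, 116.5]
ee_rot: [-0.705, 0.709, 0.001, -0.002]
contact_force: [0.1, -0.3, -2.1]
gripper_width: 52.7
grasp_force: 63.1
```

Call:
send_rows:
  targets:
    - {"gripper":1,"x":0,"y":0,"z":0,"ax":0,"ay":0,"az":0}
    - {"gripper":1,"x":0,"y":0,"z":0,"ax":0,"ay":0,"az":0}
    - {"gripper":1,"x":0,"y":0,"z":0,"ax":0,"ay":0,"az":0}
    - {"gripper":1,"x":0,"y":0,"z":0,"ax":0,"ay":0,"az":0}
    - {"gripper":1,"x":0,"y":0,"z":0,"ax":0,"ay":0,"az":0}

```text
clock: 7.93
position: [529.4, 156.0, 120.1]
ee_rot: [-0.707, 0.707, -0.0, 0.001]
contact_force: [0.3, -0.6, -1.6]
gripper_width: 52.6
grasp_force: 63.1
```

```bash
python3 -c "
from bench import arm
s=arm.read_state()
for k in('position','ee_rot','contact_force','wrist_torque','joints'):print(k,s[k].round(3))"
```

```text
position [529.428 156.028 120.072]
ee_rot [-0.707  0.707 -0.     0.001]
contact_force [ 0.314 -0.574 -1.622]
wrist_torque [0.059 0.05  0.075]
joints [ 0.58   0.368 -0.326  0.    -0.874 -0.582]
```

Call:
send_rows:
  targets:
    - {"gripper":1,"x":0.15,"y":0.06,"z":0.3,"ax":0,"ay":0,"az":0}
    - {"gripper":1,"x":0,"y":0,"z":0.3,"ax":0,"ay":0,"az":0}
    - {"gripper":1,"x":0,"y":0,"z":0,"ax":0,"ay":0,"az":0}
    - {"gripper":1,"x":0,"y":0,"z":0,"ax":0,"ay":0,"az":0}
    - {"gripper":1,"x":0,"y":0,"z":0,"ax":0,"ay":0,"az":0}

```text
clock: 8.35
position: [528.1, 154.2, 112.8]
ee_rot: [-0.707, 0.707, -0.0, -0.0]
contact_force: [1.1, -0.7, -0.3]
gripper_width: 52.5
grasp_force: 63.1
```

Call:
send_rows:
  targets:
    - {"gripper":1,"x":0,"y":0,"z":0,"ax":0,"ay":0,"az":0}
    - {"gripper":1,"x":0,"y":0,"z":0,"ax":0,"ay":0,"az":0}
    - {"gripper":1,"x":0,"y":0,"z":0,"ax":0,"ay":0,"az":0}

```text
clock: 8.6
position: [528.2, 154.3, 112.9]
ee_rot: [-0.707, 0.707, -0.0, 0.0]
contact_force: [1.0, -0.3, -1.4]
gripper_width: 52.5
grasp_force: 63.1
```

Call:
send_rows:
  targets:
    - {"gripper":1,"x":-0.02,"y":-0.06,"z":0.1,"ax":0,"ay":0,"az":0}
    - {"gripper":1,"x":0,"y":0,"z":0.1,"ax":0,"ay":0,"az":0}
    - {"gripper":1,"x":0,"y":0,"z":0.1,"ax":0,"ay":0,"az":0}
    - {"gripper":1,"x":0,"y":0,"z":0,"ax":0,"ay":0,"az":0}
    - {"gripper":1,"x":0,"y":0,"z":0,"ax":0,"ay":0,"az":0}

```text
clock: 9.02
position: [528.6, 154.4, 109.7]
ee_rot: [-0.707, 0.707, 0.0, -0.0]
contact_force: [0.4, 0.1, -1.2]
gripper_width: 52.6
grasp_force: 63.1
```

Call:
send_rows:
  targets:
    - {"gripper":1,"x":0,"y":0,"z":0.1,"ax":0,"ay":0,"az":0}
    - {"gripper":1,"x":0,"y":0,"z":0.1,"ax":0,"ay":0,"az":0}
    - {"gripper":1,"x":0,"y":0,"z":0.1,"ax":0,"ay":0,"az":0}
    - {"gripper":1,"x":0,"y":0,"z":0,"ax":0,"ay":0,"az":0}

```text
clock: 9.35
position: [528.6, 154.3, 106.5]
ee_rot: [-0.707, 0.708, 0.0, -0.0]
contact_force: [-0.6, 0.0, -1.6]
gripper_width: 52.2
grasp_force: 63.1
```

Call:
send_rows:
  targets:
    - {"gripper":1,"x":0,"y":0,"z":0.1,"ax":0,"ay":0,"az":0}
    - {"gripper":1,"x":0,"y":0,"z":0.1,"ax":0,"ay":0,"az":0}
    - {"gripper":1,"x":0,"y":0,"z":0.1,"ax":0,"ay":0,"az":0}
    - {"gripper":1,"x":0,"y":0,"z":0,"ax":0,"ay":0,"az":0}

```text
clock: 9.68
position: [528.6, 154.3, 103.6]
ee_rot: [-0.707, 0.708, 0.0, -0.0]
contact_force: [0.4, 0.7, 0.1]
gripper_width: 52.6
grasp_force: 63.1
```

Call:
send_rows:
  targets:
    - {"gripper":1,"x":0,"y":0,"z":0.05,"ax":0,"ay":0,"az":0}
    - {"gripper":1,"x":0,"y":0,"z":0.05,"ax":0,"ay":0,"az":0}
    - {"gripper":1,"x":0,"y":0,"z":0,"ax":0,"ay":0,"az":0}
    - {"gripper":1,"x":0,"y":0,"z":0,"ax":0,"ay":0,"az":0}

```text
clock: 10.02
position: [528.7, 154.4, 102.8]
ee_rot: [-0.707, 0.707, -0.0, -0.0]
contact_force: [0.1, -0.1, -1.1]
gripper_width: 52.2
grasp_force: 63.1
```

Call:
send_rows:
  targets:
    - {"gripper":1,"x":0,"y":0,"z":0.05,"ax":0,"ay":0,"az":0}
    - {"gripper":1,"x":0,"y":0,"z":0.05,"ax":0,"ay":0,"az":0}
    - {"gripper":1,"x":0,"y":0,"z":0,"ax":0,"ay":0,"az":0}
    - {"gripper":1,"x":0,"y":0,"z":0,"ax":0,"ay":0,"az":0}

```text
clock: 10.35
position: [528.9, 154.5, 102.1]
ee_rot: [-0.707, 0.707, -0.0, 0.0]
contact_force: [-0.5, -0.5, 1.7]
gripper_width: 52.5
grasp_force: 63.1
```

Call:
send_rows:
  targets:
    - {"gripper":1,"x":0,"y":0,"z":0.05,"ax":0,"ay":0,"az":0}
    - {"gripper":1,"x":0,"y":0,"z":0,"ax":0,"ay":0,"az":0}
    - {"gripper":1,"x":0,"y":0,"z":0,"ax":0,"ay":0,"az":0}

```text
clock: 10.6
position: [528.9, 154.5, 101.9]
ee_rot: [-0.707, 0.707, -0.0, 0.0]
contact_force: [-1.0, 0.1, 5.3]
gripper_width: 52.5
grasp_force: 63.2
```

Call:
send_rows:
  targets:
    - {"gripper":1,"x":0,"y":0,"z":0,"ax":0,"ay":0,"az":4}
    - {"gripper":1,"x":0,"y":0,"z":0,"ax":0,"ay":0,"az":4}
    - {"gripper":1,"x":0,"y":0,"z":0,"ax":0,"ay":0,"az":0}

```text
clock: 10.85
position: [529.4, 154.7, 102.0]
ee_rot: [-0.655, 0.755, -0.0, 0.001]
contact_force: [-0.6, 0.9, 4.7]
gripper_width: 52.6
grasp_force: 63.2
```

Call:
send_rows:
  targets:
    - {"gripper":1,"x":0,"y":0,"z":0,"ax":0,"ay":0,"az":4}
    - {"gripper":1,"x":0,"y":0,"z":0,"ax":0,"ay":0,"az":4}
    - {"gripper":1,"x":0,"y":0,"z":0,"ax":0,"ay":0,"az":0}

```text
clock: 11.1
position: [529.4, 154.7, 101.9]
ee_rot: [-0.602, 0.799, -0.0, 0.001]
contact_force: [-0.8, -0.3, 5.4]
gripper_width: 53.0
grasp_force: 63.3
```

Call:
send_rows:
  targets:
    - {"gripper":1,"x":0,"y":0,"z":0,"ax":0,"ay":0,"az":4}
    - {"gripper":1,"x":0,"y":0,"z":0,"ax":0,"ay":0,"az":4}
    - {"gripper":1,"x":0,"y":0,"z":0,"ax":0,"ay":0,"az":0}

```text
clock: 11.35
position: [529.3, 154.7, 101.8]
ee_rot: [-0.545, 0.839, -0.0, 0.001]
contact_force: [-0.7, -0.5, 4.7]
gripper_width: 52.4
grasp_force: 63.4
```

Call:
send_rows:
  targets:
    - {"gripper":1,"x":0,"y":0,"z":0,"ax":0,"ay":0,"az":4}
    - {"gripper":1,"x":0,"y":0,"z":0,"ax":0,"ay":0,"az":4}
    - {"gripper":1,"x":0,"y":0,"z":0,"ax":0,"ay":0,"az":0}

```text
clock: 11.6
position: [529.4, 154.7, 101.9]
ee_rot: [-0.485, 0.875, -0.0, 0.001]
contact_force: [-0.7, 0.0, 5.0]
gripper_width: 52.3
grasp_force: 63.4
```

Call:
send_rows:
  targets:
    - {"gripper":1,"x":0,"y":0,"z":0,"ax":0,"ay":0,"az":4}
    - {"gripper":1,"x":0,"y":0,"z":0,"ax":0,"ay":0,"az":4}
    - {"gripper":1,"x":0,"y":0,"z":0,"ax":0,"ay":0,"az":0}

```text
clock: 11.85
position: [529.5, 154.8, 101.9]
ee_rot: [-0.423, 0.906, -0.0, 0.001]
contact_force: [-0.9, -0.4, 4.7]
gripper_width: 52.3
grasp_force: 63.3
```

Call:
send_rows:
  targets:
    - {"gripper":1,"x":0,"y":0,"z":0,"ax":0,"ay":0,"az":4}
    - {"gripper":1,"x":0,"y":0,"z":0,"ax":0,"ay":0,"az":4}
    - {"gripper":1,"x":0,"y":0,"z":0,"ax":0,"ay":0,"az":0}

```text
clock: 12.1
position: [529.3, 154.8, 101.5]
ee_rot: [-0.358, 0.934, 0.0, 0.001]
contact_force: [0.1, 0.9, 4.0]
gripper_width: 52.4
grasp_force: 63.2
```

Call:
send_rows:
  targets:
    - {"gripper":1,"x":0,"y":0,"z":0,"ax":0,"ay":0,"az":4}
    - {"gripper":1,"x":0,"y":0,"z":0,"ax":0,"ay":0,"az":0}
    - {"gripper":1,"x":0,"y":0,"z":0,"ax":0,"ay":0,"az":0}

```text
clock: 12.35
position: [528.4, 154.3, 100.7]
ee_rot: [-0.327, 0.945, 0.0, -0.0]
contact_force: [1.1, 0.9, -0.8]
gripper_width: 52.8
grasp_force: 63.3
```

Call:
send_rows:
  targets:
    - {"gripper":1,"x":0,"y":0,"z":0.05,"ax":0,"ay":0,"az":3}
    - {"gripper":1,"x":0,"y":0,"z":0.05,"ax":0,"ay":0,"az":0}
    - {"gripper":1,"x":0,"y":0,"z":0.05,"ax":0,"ay":0,"az":0}
    - {"gripper":1,"x":0,"y":0,"z":0,"ax":0,"ay":0,"az":0}

```text
clock: 12.68
position: [528.3, 154.2, 99.3]
ee_rot: [-0.301, 0.954, -0.0, -0.001]
contact_force: [0.7, -0.0, -0.5]
gripper_width: 52.7
grasp_force: 63.2
```

Call:
send_rows:
  targets:
    - {"gripper":1,"x":0,"y":0,"z":0.1,"ax":0,"ay":0,"az":0}
    - {"gripper":1,"x":0,"y":0,"z":0.1,"ax":0,"ay":0,"az":0}
    - {"gripper":1,"x":0,"y":0,"z":0.1,"ax":0,"ay":0,"az":0}
    - {"gripper":1,"x":0,"y":0,"z":0,"ax":0,"ay":0,"az":0}
    - {"gripper":1,"x":0,"y":0,"z":0,"ax":0,"ay":0,"az":0}

```text
clock: 13.1
position: [528.7, 154.4, 96.7]
ee_rot: [-0.3, 0.954, -0.0, -0.0]
contact_force: [0.5, 0.4, -0.8]
gripper_width: 53.1
grasp_force: 63.2
```

Call:
send_rows:
  targets:
    - {"gripper":1,"x":0,"y":0,"z":0.1,"ax":0,"ay":0,"az":0}
    - {"gripper":1,"x":0,"y":0,"z":0.1,"ax":0,"ay":0,"az":0}
    - {"gripper":1,"x":0,"y":0,"z":0.1,"ax":0,"ay":0,"az":0}
    - {"gripper":1,"x":0,"y":0,"z":0,"ax":0,"ay":0,"az":0}
    - {"gripper":1,"x":0,"y":0,"z":0,"ax":0,"ay":0,"az":0}

```text
clock: 13.52
position: [528.8, 154.5, 94.4]
ee_rot: [-0.3, 0.954, -0.0, 0.0]
contact_force: [-1.7, -0.3, 3.3]
gripper_width: 52.4
grasp_force: 63.2
```

Spring contact (about 5 N), as expected.

Call:
send_rows:
  targets:
    - {"gripper":1,"x":0,"y":0,"z":0.1,"ax":0,"ay":0,"az":0}
    - {"gripper":1,"x":0,"y":0,"z":0.1,"ax":0,"ay":0,"az":0}
    - {"gripper":1,"x":0,"y":0,"z":0.1,"ax":0,"ay":0,"az":0}
    - {"gripper":1,"x":0,"y":0,"z":0,"ax":0,"ay":0,"az":0}
    - {"gripper":1,"x":0,"y":0,"z":0,"ax":0,"ay":0,"az":0}

```text
clock: 13.93
position: [528.8, 154.5, 91.5]
ee_rot: [-0.3, 0.954, -0.0, 0.0]
contact_force: [-4.0, -0.1, 6.7]
gripper_width: 52.5
grasp_force: 63.2
```

Call:
send_rows:
  targets:
    - {"gripper":1,"x":0.03,"y":0.02,"z":0.05,"ax":0,"ay":0,"az":0}
    - {"gripper":1,"x":0,"y":0,"z":0.05,"ax":0,"ay":0,"az":0}
    - {"gripper":1,"x":0,"y":0,"z":0.05,"ax":0,"ay":0,"az":0}
    - {"gripper":1,"x":0,"y":0,"z":0,"ax":0,"ay":0,"az":0}
    - {"gripper":1,"x":0,"y":0,"z":0,"ax":0,"ay":0,"az":0}

```text
clock: 14.35
position: [528.9, 154.5, 90.7]
ee_rot: [-0.3, 0.954, -0.0, 0.001]
contact_force: [-3.8, -0.7, 9.9]
gripper_width: 52.4
grasp_force: 64.5
```

Call:
send_rows:
  targets:
    - {"gripper":1,"x":0,"y":0,"z":0.05,"ax":0,"ay":0,"az":0}
    - {"gripper":1,"x":0,"y":0,"z":0.05,"ax":0,"ay":0,"az":0}
    - {"gripper":1,"x":0,"y":0,"z":0,"ax":0,"ay":0,"az":0}
    - {"gripper":1,"x":0,"y":0,"z":0,"ax":0,"ay":0,"az":0}

```text
clock: 14.68
position: [528.9, 154.5, 90.6]
ee_rot: [-0.301, 0.954, -0.0, 0.001]
contact_force: [-5.4, -1.6, 14.7]
gripper_width: 52.6
grasp_force: 67.1
```

Call:
send_rows:
  targets:
    - {"gripper":1,"x":0.02,"y":0.01,"z":0.05,"ax":0,"ay":0,"az":0}
    - {"gripper":1,"x":0,"y":0,"z":0,"ax":0,"ay":0,"az":0}
    - {"gripper":1,"x":0,"y":0,"z":0,"ax":0,"ay":0,"az":0}
    - {"gripper":1,"x":0,"y":0,"z":0,"ax":0,"ay":0,"az":0}

```text
clock: 15.02
position: [528.9, 154.5, 90.6]
ee_rot: [-0.301, 0.954, -0.0, 0.001]
contact_force: [-5.6, -1.5, 16.5]
gripper_width: 52.6
grasp_force: 68.3
```

```bash
python3 w.py f 528 154 40 90 130 | head -2; python3 - <<'E'
import numpy as np,cv2
P=np.load('f.npy'); I=cv2.imread('pics/f.png').astype(int)
X,Y,Z=[P[...,i] for i in range(3)]
b=(I[...,0]>120)&(I[...,2]<70)&(np.hypot(X-528,Y-154)<26)&(Z>100); q=P[b]
A=np.c_[q[:,:2]-q[:,:2].mean(0),np.ones(len(q))]
print(len(q),q.mean(0).round(1),np.linalg.lstsq(A,q[:,2],rcond=None)[0].round(3))
E
```

```text
[528.9 154.5  90.6]
tcp [528.9 154.5  90.6] cam [468.6 113.1 232.4] axis [ 0.24  0.16 -0.96]
8860 [527.9 154.4 122.3] [-3.00000e-03 -4.00000e-03  1.22287e+02]
```

View pics/f.png

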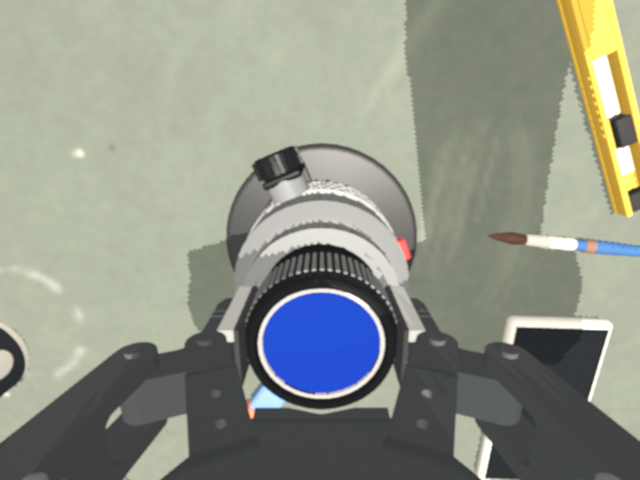

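The cell is upright and level at (322,340) in the picture. Its glass is at z = 122.3 mm, which puts the foot on the seat at 88 mm. The spring and seat push back with about 17 N.

```bash
python3 -c "
from bench import arm
print(arm.job_done())"
```

```text
the job is handed in; nothing more can be done
None
```

The blue cell is keyed over the pins and held fully home on its seat with about 17 N, and the gripper is still holding it. The job is handed in, but the hand-in call gave no verdict.

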